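# Press the end plug home in a mailing tube with the capstan press

### The job

Lay the mailing tube in the cradle of the bench press with its loose plug towards the ram, and let go of it. Then wind the ram out by pushing the spokes of the capstan round from above, one after another, until the plug is fully home and you feel it come up firmly against the end of the tube, without crushing the tube. Finally push a spoke the other way so that the ram stands clear of the plug by 10 mm or more, leaving the tube in the cradle and the other things on the bench where they are.

Things in the scene. Friction and masses are not known exactly. Their poses are not given: they have to be found in the camera images.
- press: Grey fixed bench press, bed 420 x 100 mm. Origin: on the table under the capstan axis; +x runs along the ram towards the cradle and back stop, z up. Gear box under the capstan: 85 x 90 mm, top at z 85. Back stop: upright steel plate beyond the cradle, top z 85; it is adjustable and clamped with its face anywhere from x 287 to 297, immovable by hand.
- guard_edge (a point): Middle of the free edge of the flat clear plastic guard plate over the capstan (press x 12, y 0, underside z 144, top z 149; axes as the press). The plate covers x 12 to 102, y -116 to 116, on side plates, so the spokes can be reached from above only on its open side, x below 12.
- cradle (a point): Centre of the cradle: where the centre of the tube lies (press x 205, z 55). Axes as the press. Two V saddles, each 20 mm long, 48 mm either side of it along x, tops about z 46, open between them for the fingers. The tube fits up to 7 mm off along x; the ram then slides it against the back stop.
- capstan: Capstan on a vertical axis: hub 44 mm across, 30 high, four round spokes 10 mm thick along its own +-x and +-y, with 18 mm balls centred 92 mm from the axis. Origin: on the axis at the hub's underside (z 107); spokes are 13 mm above it (z 120). Anticlockwise from above drives the ram out, 15 mm per radian, clockwise back; 3 to 5 rad are needed.
- hub (a point): Centre of the capstan hub at the height of the spokes (z 120). The capstan stays where it is left: its friction of 0.10 N m takes about 1.7 N to overcome at 60 mm from the axis; every newton beyond that, pushed across a spoke at 60 mm, gives about 4 N at the ram.
- ram: Steel ram with a 40 mm face disc, at z 55. Origin: centre of its face; +x is outward, along the press +x. The plug slides at about 12 N; when it is home and the tube is against the back stop the ram stops hard. It should press there with 40 N or more for a moment (0.1 s); above 80 N the tube is crushed.
- tube: Cardboard mailing tube lying on a wooden rest on the table, 50 mm outside diameter, 150 mm long, about 0.13 kg. Origin: its centre, on the axis (45 mm above the table at the start); +x along the axis from the loose plug's end to the closed, flush end. It must lie with +x along the press +x. The rest has two saddles 48 mm either side of the centre, with finger room between them.
- plug_face (a point): Centre of the outer face of the loose white plug at the tube's -x end: a 47 mm flange, 4 mm thick, standing off the tube's end by 10 to 19 mm at the start. It comes home on a ring inside the tube that is not in the same place in every tube: the flange then stands 0 to 5 mm off the tube's end, this point 79 to 84 mm from the tube's centre. Only the feel of the hard stop tells that it is home.
- label_roll: Bystander: white label roll, 90 mm across, 60 high, lying flat. Origin: centre of underside.
- tape_roll: Bystander: roll of clear tape, 90 mm across, 48 high, lying flat. Origin: centre of underside.
- spray_bottle: Bystander: amber bottle, 68 mm across, 190 high. Origin: centre of underside.
- tape_measure: Bystander: black tape measure, 65 x 40 x 60 mm. Origin: centre of underside.
- scanner: Bystander: black hand scanner lying flat, about 150 x 65 x 30 mm. Origin: underside of its head.
- spare_tube: Bystander: second tube, 50 mm across, 150 mm high, standing on end. Origin: centre of underside.
- spare_plug: Bystander: white plug, 47 mm across, 26 high, lying by itself. Origin: centre of underside.
There are look-alikes about, which are no part of the job. Leave any green look-alike of the tube alone.

How it is judged:
By the outcome, as a careful person would: the job done as asked, in the order asked, and still so for the second after the job is handed in, with the robot touching nothing.
It also fails if it takes over 72 s, if anything falls off the work surface, if the arm or the gripper's body presses on something with over 40 N, if the wrist force passes 120 N, or if a joint passes its speed limit or range.

### The arm

A 6-joint arm with a two-finger parallel gripper is mounted at the origin on the work surface. World frame = base frame: x ahead of the robot, y to its left, z up, the work surface at z = 0. Lengths are in m, angles in rad, forces in N, time in s.
With the tool pointing down it reaches from about 0.35 to 0.775 m from the base axis. Payload 5.5 kg.
Tool frame: the origin (TCP) lies on the centre line of the jaws, within the pads' length; the fingertips stand 25 mm ahead of it and the grasp point (between the pads) lies 6 mm ahead of it; z points along the fingers, y is the line along which they close (so a half turn about z gives the same grasp; the last joint's range is limited). The gripper opens to 85 mm and grips with 20 to 120 N. Pads are 22 mm wide; open, the fingers measure 114 mm over their backs; the gripper's body (76 mm by 85 mm) begins 54 mm behind the grasp point. The pads swing forward as they close: fully open they stand 13 mm farther back than shut.
Start: joints at [1.168, 0.313, 0.046, 1.304, 0, 1.431], TCP at [0.149, 0.555, 0.256] pointing down, gripper open.
Joint ranges: [-2.76, 2.76], [-0.86, 1.69], [-1.03, 1.26], [-2.2, 2.34], [-1.47, 1.5], [-3.14, 3.14]. Speed limits (rad/s): [2.57, 2.57, 3.14, 3.14, 3.14, 3.14].

### API

Orientations are given as a unit quaternion [w, x, y, z].
In Python, from workcell import readout, eyes, arm gives the robot as it stands.
- The arm moves only by the tool jog_arm, never from a script. Its argument "deltas" is text: rows parted by semicolons, each of 5 numbers parted by spaces: the finger opening in mm, from 0 to 85.4, then the shift along the tool's x, y, z in mm, then the turn about the tool's z in degrees. A call has 1 to 5 rows; each row is the pose to reach, as a shift and turn from the pose commanded when the call began, along the tool's axes at that moment; what a row does not reach only later rows make up. A row lasts 1/8 s, in which the tool goes at most 62.5 mm and 10.7 degrees, less where a joint would pass 70% of its speed; a pose out of reach is approached as far as the arm can. A call with a gripper value outside its range is refused whole. The fingers move at their own pace and stop on an object; "newtons" is the grip in N (left out, the last holds). Time passes only in rows, so rows that repeat a pose let the fingers close. It gives the time, the measured TCP pose, the force, the opening and the grip force at its end, in the units of the state.
- readout.sense(): the state, without advancing time (a new reading comes with each control period).
- eyes.snapshot(name): name is "scene" or "top" or "wrist"; returns (picture, depth): 384x512x3 uint8, red, green, blue; 384x512 float32, m along the optical axis (not along the pixel's ray), 0 where there is no reading.
- eyes.camera_model(name): a dict with "vertical_fov" (degrees; the focal length in pixels is half the picture's height over the tangent of half this angle, whatever the lens; pixels are square), "cx", "cy" (the principal point, pixels), "dist_coeffs" ([k1, k2, p1, p2, k3] as OpenCV has them; the pictures are not rectified), "position" and "attitude" of the camera in the world. Camera axes: x right, y down, z forward; pixel columns grow to the right and rows downward; lengths in m; the calibration is good to about 2 mm. A picture is of the moment at which its call begins: read the wrist's pose just before it. camera_model takes no time and is no camera call; for the wrist camera it gives the pose at the moment of the call.
- arm.close_job(): hands the job in; it is judged then, once.
The state is a dict: "clock": time; "joint_positions": joint angles; "joint_velocities": joint speeds; "joint_efforts": joint torques, N m; "tcp_pos": TCP position; "eef_rot": TCP orientation; "force": force on the tool from outside, world axes, zero at the start; "ft_torque": the same for the moment, N m; "grip_width": opening from 0.0 (shut) to 1.0 (fully open); "gripper_force": force on a finger pad.
Only numpy, scipy, OpenCV 4.12 (cv2) and the standard library are available. Lean on these libraries where they do the work, as an engineer would, in place of code of your own. Each camera call takes 0.05 s, during which the arm holds its last target. There are 200 camera calls.

## Working session

There is one attempt and no reset: what is moved stays moved. The work goes in short steps, Python scripts to look and compute and a tool call to move; the robot and the scene stay as the last step left them, time stands still between calls to the robot, and variables do not carry over. Pictures are saved under pics/ and viewed, at most 10 in all, crops included, and the job is handed in when it is done.

Besides the shell and the picture viewer there is one more tool, called after "Emit:" as name(argument=value, ...) on one line, values as JSON. jog_arm: Moves the arm, as the interface text tells. Its arguments: {"type":"object","properties":{"deltas":{"type":"string"},"newtons":{"type":"number"}},"required":["deltas"]}

```bash
mkdir -p pics; cat > h.py <<'E'
import numpy as np, cv2
from workcell import readout, eyes, arm
from scipy.spatial.transform import Rotation as R
def rot(q): return R.from_quat([q[1],q[2],q[3],q[0]]).as_matrix()
def K(m,h=384):
    f=h/2/np.tan(np.radians(m['vertical_fov'])/2); return np.array([[f,0,m['cx']],[0,f,m['cy']],[0,0,1]])
def rays(m,uv):
    p=cv2.undistortPoints(np.float64(uv).reshape(-1,1,2),K(m),np.float64(m['dist_coeffs'])).reshape(-1,2)
    return np.c_[p,np.ones(len(p))]@rot(m['attitude']).T
def onz(m,uv,z):
    d=rays(m,uv); o=np.array(m['position']); return o+d*((z-o[2])/d[:,2])[:,None]
def proj(m,P):
    Rm=rot(m['attitude']); rv=cv2.Rodrigues(Rm.T)[0]; t=-Rm.T@np.array(m['position'])
    return cv2.projectPoints(np.float64(P).reshape(-1,3),rv,t,K(m),np.float64(m['dist_coeffs']))[0].reshape(-1,2)
def deproj(m,uv,dep):
    d=rays(m,uv); return np.array(m['position'])+d*np.float64(dep).reshape(-1,1)
def snap(n,save=None):
    m=eyes.camera_model(n); p,d=eyes.snapshot(n)
    if save: cv2.imwrite('pics/'+save,p[:,:,::-1]); np.savez('pics/'+save[:-4],p=p,d=d)
    return m,p,d
E
python3 - <<'E'
from h import *
for n in('scene','top'):
    m,p,d=snap(n,n+'1.png'); print(n,m)
a=cv2.imread('pics/top1.png');cv2.imwrite('pics/top1b.png',cv2.resize(a,(800,600),interpolation=cv2.INTER_CUBIC))
s=readout.sense();print(s['clock'],s['tcp_pos'],s['eef_rot'])
E
```

```text
scene {'vertical_fov': 50.05201683461623, 'cx': 269.4938389517648, 'cy': 188.9537875541681, 'dist_coeffs': array([0.02853674, 0.        , 0.        , 0.        , 0.        ]), 'position': array([1.17803731, 0.60755003, 0.74947032]), 'attitude': array([-0.18805754,  0.42338195,  0.80020107, -0.38086787])}
top {'vertical_fov': 43.84490373428486, 'cx': 256.01723945698905, 'cy': 186.1491023573262, 'dist_coeffs': array([-0.14571566,  0.        ,  0.        ,  0.        ,  0.        ]), 'position': array([0.40760769, 0.13470059, 1.54387294]), 'attitude': array([ 0.03753105, -0.70190803,  0.71044055, -0.03450743])}
0.1 [0.14923304 0.55487901 0.25549145] [-2.25121756e-04  1.31029074e-01  9.91378186e-01 -7.89606827e-04]
```

View pics/scene1.png

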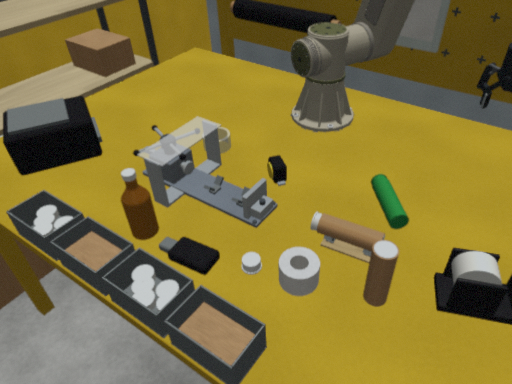

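View pics/top1b.png

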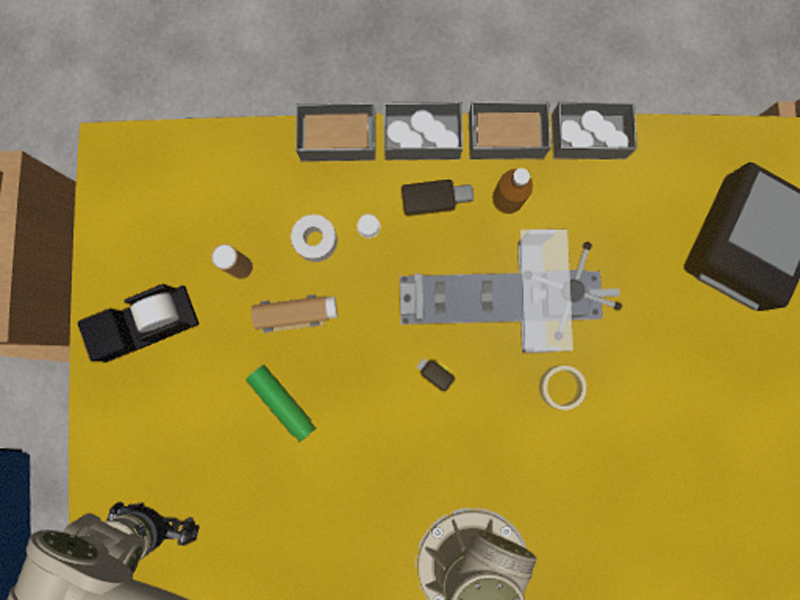

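The scene view shows the tube on its rest at (348,232), the green look-alike at (389,200) and the standing spare at (380,272). In the enlarged top view:
- The brown tube lies at (293,312), with its white plug to the right at (333,308).
- The press runs along y, with its hub at (575,290), back stop at (407,298) and guard at (545,290). Its spokes are open on the right.

Tube candidates in the top view:
- Brown, lying, (293,312): this one fits, since it is brown, lies on a rest and has a loose plug.
- Green, lying, (280,403): a look-alike, leave it.
- Brown, standing, (232,260): the spare.

Next I confirm with a crop and measure.

```bash
python3 - <<'E'
from h import *
m=eyes.camera_model('top'); z=np.load('pics/top1.npz'); p,d=z['p'],z['d']
uu,vv=np.meshgrid(np.arange(512),np.arange(384))
P=deproj(m,np.c_[uu.ravel(),vv.ravel()],d.ravel()).reshape(384,512,3)
np.save('pics/P.npy',P)
hsv=cv2.cvtColor(p,cv2.COLOR_RGB2HSV)
print('table z',np.median(P[250:330,190:250,2]))
# tube roi (px)
roi=np.zeros((384,512),bool); roi[180:218,155:222]=1
T=roi&(P[...,2]>.045)
pts=P[T]; xy=pts[:,:2]
r=cv2.minAreaRect(np.float32(xy*1000)); print('tube rect mm',r,pts[:,2].max(), 'n',T.sum())
W=T&(hsv[...,1]<50)&(hsv[...,2]>150); print('white',np.c_[uu[W],vv[W]].mean(0),P[W].mean(0),W.sum())
B=T&(hsv[...,1]>60)
c=P[B].mean(0); U,S,V=np.linalg.svd(P[B][:,:2]-c[:2]); print('brown c',c,V[0],np.degrees(np.arctan2(V[0][1],V[0][0])))
a=(P[T][:,:2]-c[:2])@V[0]; print(a.min(),a.max())
a=(P[B][:,:2]-c[:2])@V[0]; print(a.min(),a.max())
# press: hub dark
x=P[170:240,250:410]; 
for name,lo,hi in(('hub',.128,.145),('guardtop',.146,.155),('stop',.078,.09),('bed',.008,.03)):
    M=np.zeros((384,512),bool); M[145:226,250:410]=1; M&=(P[...,2]>lo)&(P[...,2]<hi)
    print(name,M.sum(),cv2.minAreaRect(np.float32(P[M][:,:2]*1000)) if M.sum()>3 else '', P[M].mean(0))
cr=cv2.resize(p[140:235,150:410][:,:,::-1],None,fx=3,fy=3,interpolation=cv2.INTER_CUBIC);cv2.imwrite('pics/crop1.png',cr)
E
```

```text
table z 3.383147039881518e-05
tube rect mm ((499.2716979980469, 279.3214111328125), (327.0067443847656, 101.66838836669922), 74.90331268310547) 1.5438729429515354 n 846
white [211.16666667 196.47435897] [0.52666563 0.27833002 0.08282386] 78
brown c [0.5170674  0.36097703 0.07399557] [-0.01525458  0.99988364] 90.87405715716153
-0.2245803426121585 0.07854371377644505
-0.2245803426121585 0.07854371377644505
hub 344 ((551.4000854492188, -187.1436767578125), (230.46975708007812, 191.92422485351562), 0.8290366530418396) [ 0.55160828 -0.15816918  0.14043298]
guardtop 1964 ((550.48095703125, -136.08949279785156), (229.82363891601562, 92.66358184814453), 0.6313965916633606) [ 0.54948261 -0.13584513  0.14970391]
stop 312 ((547.96044921875, -62.29216003417969), (89.98634338378906, 344.403564453125), 0.5430317521095276) [ 0.54653929 -0.08556115  0.08454031]
bed 1937 ((565.3643188476562, -100.55874633789062), (519.876708984375, 259.0650939941406), 89.12993621826172) [ 0.54804061 -0.0309957   0.01315509]
```

View pics/crop1.png

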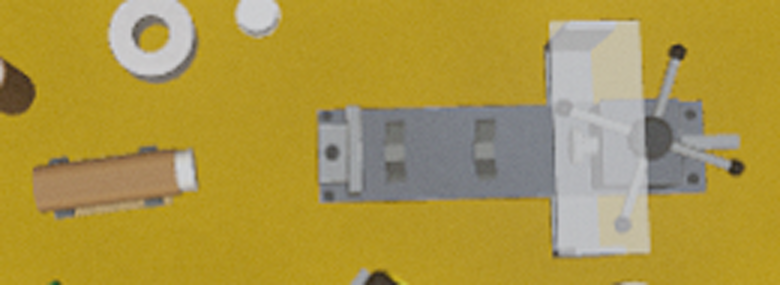

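The crop confirms the brown tube, with its white plug on the right (185,170), towards the press. The hub is at (652,137), the free balls at (677,52) and (736,168), the saddles at (395,150) and (485,147), and the back stop at (353,150).

```bash
python3 - <<'E'
from h import *
m=eyes.camera_model('top'); z=np.load('pics/top1.npz'); p,d=z['p'],z['d']; P=np.load('pics/P.npy')
uu,vv=np.meshgrid(np.arange(512),np.arange(384)); ok=d>.5
hsv=cv2.cvtColor(p,cv2.COLOR_RGB2HSV)
def blob(u0,u1,v0,v1,M):
    R=np.zeros_like(M);R[v0:v1,u0:u1]=1;n,l,s,c=cv2.connectedComponentsWithStats((M&R).astype(np.uint8))
    i=1+np.argmax(s[1:,4]); return c[i],s[i],l==i
dark=hsv[...,2]<75
for nm,b,zz in(('hub',(355,380,175,198),.137),('ballA',(368,383,150,164),.12),('ballB',(388,403,189,203),.12)):
    c,s,_=blob(*b,dark); print(nm,c,s,onz(m,[c],zz)[0])
# tube
roi=np.zeros((384,512),bool); roi[185:218,158:222]=1
T=roi&ok&(P[...,2]>.05)&(P[...,2]<.08); 
r=cv2.minAreaRect(np.float32(P[T][:,:2]*1000)); print('tube',r)
top=roi&ok&(P[...,2]>.066)&(P[...,2]<.08); q=P[top]; c=q.mean(0); V=np.linalg.svd(q[:,:2]-c[:2])[2][0]; V*=np.sign(V[1]); a=(q[:,:2]-c[:2])@V
print('ridge',c,V,np.degrees(np.arctan2(V[1],V[0])),a.min(),a.max(),q[:,2].max())
W=roi&(hsv[...,1]<60)&(hsv[...,2]>140); q=P[W&ok]; print('white c',q.mean(0), ((q[:,:2]-c[:2])@V).min(),((q[:,:2]-c[:2])@V).max())
for nm,lo,hi,b in(('stop',.078,.09,(255,275,165,215)),('guard',.146,.153,(325,372,140,235)),('saddles',.035,.05,(270,325,160,210)),('bed',.008,.03,(250,335,165,215))):
    M=np.zeros((384,512),bool);M[b[2]:b[3],b[0]:b[1]]=1;M&=ok&(P[...,2]>lo)&(P[...,2]<hi); q=P[M]
    print(nm,M.sum(),cv2.minAreaRect(np.float32(q[:,:2]*1000)),q.mean(0))
E
```

```text
hub [366. 179.] [366 179   1   1   1] [ 0.56895766 -0.18912111  0.137     ]
ballA [375.53333333 156.86666667] [374 155   4   5  15] [ 0.63842563 -0.22511143  0.12      ]
ballB [394.84615385 195.53846154] [393 194   4   4  13] [ 0.5195067  -0.28011431  0.12      ]
tube ((519.7122192382812, 354.6766357421875), (49.1212272644043, 170.18841552734375), 6.749318599700928)
ridge [0.52008666 0.35786619 0.06945434] [-0.12042238  0.99272275] 96.91647968636971 -0.08820856577918147 0.08013576296422294 0.0769549383475645
white c [0.52795518 0.28002464 0.06377587] -0.08824238514941454 -0.06826089262014111
stop 129 ((546.444580078125, 103.35285949707031), (12.492704391479492, 90.05786895751953), 89.1439208984375) [0.54808974 0.10312609 0.08458026]
guard 1789 ((550.5399780273438, -136.07728576660156), (229.89727783203125, 92.28707122802734), 0.777576208114624) [ 0.54942608 -0.13594625  0.14930057]
saddles 129 ((547.4152221679688, 11.710880279541016), (61.318275451660156, 113.49803924560547), 1.255118727684021) [0.5498145  0.0100879  0.04104449]
bed 1677 ((554.1102294921875, 21.602012634277344), (270.9064025878906, 152.85020446777344), 87.1900863647461) [ 0.54676614 -0.00188971  0.01328619]
```

Emit:
jog_arm(deltas="85 -407 -89 10 68; 85 -407 -89 10 68; 85 -407 -89 10 68; 85 -407 -89 10 68; 85 -407 -89 10 68", newtons=35)

```text
clock: 0.72
tcp_pos: [0.4282, 0.4103, 0.2484]
eef_rot: [-0.0, 0.567, 0.824, -0.0]
force: [0.6, 1.3, 0.4]
grip_width: 0.992
gripper_force: 0.0
```

Emit:
jog_arm(deltas="85 -60 54 10 13; 85 -60 54 10 13; 85 -60 54 10 13; 85 -60 54 10 13")

```text
clock: 1.23
tcp_pos: [0.4974, 0.3759, 0.2389]
eef_rot: [-0.0, 0.654, 0.757, -0.0]
force: [-1.4, -0.8, 0.1]
grip_width: 0.998
gripper_force: 0.0
```

```bash
cat >> h.py <<'E'
def go(x,y,z,head):
    s=readout.sense(); p=np.array(s['tcp_pos']); M=rot(s['eef_rot']); h=np.degrees(np.arctan2(M[1,0],M[0,0]))
    t=M.T@(np.array([x,y,z])-p)*1000; a=(h-head+180)%360-180
    print('now',p.round(4),'head %.1f'%h,'tilt',M[2].round(3),'delta',t.round(1),'turn %.1f'%a, 'n', max(np.linalg.norm(t)/62.5,abs(a)/10.7),'t',s['clock'],'F',np.round(s['force'],1))
E
python3 - <<'E'
from h import *
go(.519,.363,.2,96.9)
m,p,d=snap('wrist','w1.png'); print(m['position'])
E
```

```text
now [0.4974 0.3759 0.2389] head 98.4 tilt [ 0.    -0.001 -1.   ] delta [-16.   19.5  38.9] turn 1.5 n 0.7414925426144079 t 1.225 F [-1.4 -0.8  0.1]
[0.48736757 0.44182641 0.35721232]
```

View pics/w1.png

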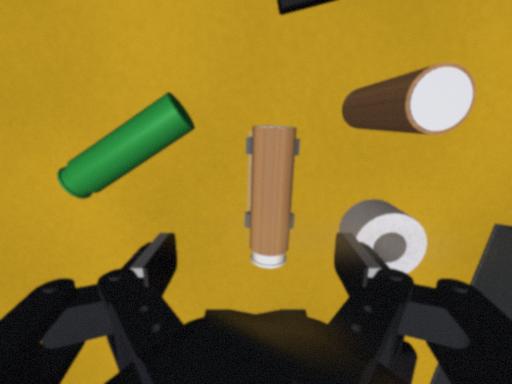

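The wrist view shows the brown tube at (271,190), closed end up (row 126) and white plug down at (268,260). The green look-alike is at (125,150) and the spare tube at (440,98).

```bash
python3 - <<'E'
from h import *
m=eyes.camera_model('wrist'); z=np.load('pics/w1.npz'); p,d=z['p'],z['d']
uu,vv=np.meshgrid(np.arange(512),np.arange(384))
P=deproj(m,np.c_[uu.ravel(),vv.ravel()],d.ravel()).reshape(384,512,3)
R0=np.zeros((384,512),bool);R0[115:275,235:310]=1;R0&=d>.1
T=R0&(P[...,2]>.05)&(P[...,2]<.08)
q=P[T]; r=cv2.minAreaRect(np.float32(q[:,:2]*1000)); print(r,q[:,2].max())
hsv=cv2.cvtColor(p,cv2.COLOR_RGB2HSV); W=T&(hsv[...,1]<70)
h=np.radians(96.9)
B=T&~W; c=P[B].mean(0); V=np.linalg.svd(P[B][:,:2]-c[:2])[2][0];V*=np.sign(V[1]);print('axis',np.degrees(np.arctan2(V[1],V[0])))
for n,M in(('brown',B),('white',W)):
    a=(P[M][:,:2]-c[:2])@V; b=(P[M][:,:2]-c[:2])@[-V[1],V[0]]; print(n,M.sum(),np.percentile(a,[.5,99.5]),np.percentile(b,[.5,99.5]))
a=(P[B][:,:2]-c[:2])@V; b=(P[B][:,:2]-c[:2])@[-V[1],V[0]]
C=c[:2]+V*(np.percentile(a,99.7)-.075)+np.mean(np.percentile(b,[.5,99.5]))*np.array([-V[1],V[0]]); print('centre',C)
go(C[0],C[1],.047,np.degrees(np.arctan2(V[1],V[0])))
E
```

```text
((519.9274291992188, 354.9004211425781), (49.18014144897461, 168.98802185058594), 6.808846950531006) 0.07326391883268124
axis 96.89145823235391
brown 5222 [-0.08032652  0.0702207 ] [-0.02503704  0.02320493]
white 418 [-0.09751661  0.0706264 ] [-0.02523473  0.02020783]
centre [0.51864826 0.36411232]
now [0.4972 0.3762 0.2391] head 98.4 tilt [ 0. -0. -1.] delta [-15.2  19.5 192.1] turn 1.5 n 3.099329100954871 t 1.275 F [-0.8  0.5  0.2]
```

Emit:
jog_arm(deltas="85 -15 19.5 40 1.5; 85 -15 19.5 90 1.5; 85 -15 19.5 140 1.5; 85 -15 19.5 180 1.5; 85 -15 19.5 192 1.5")

```text
clock: 1.9
tcp_pos: [0.5171, 0.3634, 0.0446]
eef_rot: [-0.001, 0.663, 0.748, -0.002]
force: [0.5, -0.0, -0.4]
grip_width: 0.994
gripper_force: 0.0
```

Emit:
jog_arm(deltas="85 0 0 0 0; 40 0 0 0 0; 40 0 0 0 0; 40 0 0 0 0; 40 0 0 0 0")

```text
clock: 2.52
tcp_pos: [0.5186, 0.3636, 0.0488]
eef_rot: [-0.001, 0.664, 0.748, -0.0]
force: [-7.7, -0.6, 7.8]
grip_width: 0.574
gripper_force: 35.1
```

Emit:
jog_arm(deltas="40 0 0 -30 0; 40 0 0 -80 0; 40 0 0 -120 0; 40 0 0 -120 0")

```text
clock: 3.02
tcp_pos: [0.5229, 0.3644, 0.1723]
eef_rot: [0.002, 0.664, 0.747, 0.004]
force: [0.5, -0.1, -1.0]
grip_width: 0.574
gripper_force: 36.9
```

```bash
python3 - <<'E'
from h import *
s=readout.sense();print(s['grip_width'],s['gripper_force'])
go(.5485,.0115,.17,90.7)
E
```

```text
0.5735920197610238 36.91540718078613
now [0.5229 0.3644 0.1723] head 96.7 tilt [ 0.003  0.009 -1.   ] delta [-353.5  -15.9    0.9] turn 6.0 n 5.661404066531783 t 3.025 F [ 0.5 -0.1 -1. ]
```

Emit:
jog_arm(deltas="40 -50 -2 0 1; 40 -105 -5 0 2; 40 -165 -8 0 3; 40 -225 -10 0 4; 40 -280 -13 0 5")

```text
clock: 3.65
tcp_pos: [0.5397, 0.0815, 0.1662]
eef_rot: [-0.0, 0.697, 0.717, -0.0]
force: [1.6, 0.1, -1.1]
grip_width: 0.574
gripper_force: 36.9
```

Emit:
jog_arm(deltas="40 -50 -2 0 1; 40 -73 -3 0 1; 40 -73 -3 0 1; 40 -73 -3 0 1")

```text
clock: 4.15
tcp_pos: [0.539, 0.0109, 0.1664]
eef_rot: [-0.0, 0.703, 0.712, -0.0]
force: [-0.2, -0.6, -1.4]
grip_width: 0.577
gripper_force: 36.9
```

```bash
python3 - <<'E'
from h import *
s=readout.sense();print(s['grip_width'],s['gripper_force'])
go(.5485,.0115,.17,90.7)
m,p,d=snap('top','t2.png')
uu,vv=np.meshgrid(np.arange(512),np.arange(384))
m,p,d=snap('wrist','w2.png')
P=deproj(m,np.c_[uu.ravel(),vv.ravel()],d.ravel()).reshape(384,512,3);np.save('pics/Pw2.npy',P)
E
```

```text
0.5765000174729576 36.863651275634766
now [0.539  0.0109 0.1664] head 90.7 tilt [ 0.001 -0.001 -1.   ] delta [ 0.5  9.5 -3.6] turn 0.0 n 0.16253921805463142 t 4.15 F [-0.2 -0.6 -1.4]
```

View pics/w2.png

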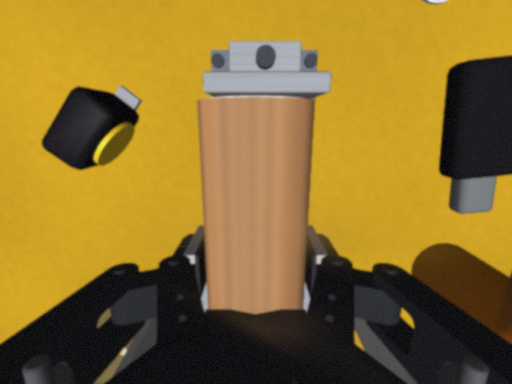

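The wrist view shows the held tube centred at (256,200). The back stop's top edge is at (266,82), about 10 px to the right of the tube's axis.

```bash
python3 - <<'E'
from h import *
z=np.load('pics/w2.npz'); p,d=z['p'],z['d']; P=np.load('pics/Pw2.npy'); 
R0=np.zeros((384,512),bool);R0[60:97,190:345]=1
M=R0&(d>.05)&(P[...,2]>.08)&(P[...,2]<.09); q=P[M];print('stop',cv2.minAreaRect(np.float32(q[:,:2]*1000)),q.mean(0))
R0[:]=0;R0[95:230,190:325]=1
M=R0&(d>.05)&(P[...,2]>.16)&(P[...,2]<.21); q=P[M];c=q.mean(0);print('tube',cv2.minAreaRect(np.float32(q[:,:2]*1000)),q[:,2].max())
V=np.linalg.svd(q[:,:2]-c[:2])[2];print(c,V[0],np.degrees(np.arctan2(V[0][1],V[0][0])),q[:,1].max())
E
```

```text
stop ((545.6757202148438, 103.28944396972656), (89.66542053222656, 13.345968246459961), 0.7783355712890625) [0.54567956 0.10318199 0.08555054]
tube ((538.4132080078125, 57.20075988769531), (49.212158203125, 58.00577926635742), 0.651269793510437) 0.19003453098431042
[0.53832123 0.06187776 0.18429184] [ 0.00872236 -0.99996196] -89.5002390679764 0.08640733200524127
```

Emit:
jog_arm(deltas="40 0 8.5 0 0; 40 0 8.5 30 0; 40 0 8.5 65 0; 40 0 8.5 90 0; 40 0 8.5 100 0")

```text
clock: 4.88
tcp_pos: [0.5473, 0.0114, 0.0652]
eef_rot: [-0.001, 0.702, 0.712, -0.001]
force: [0.3, -0.3, -1.8]
grip_width: 0.577
gripper_force: 36.9
```

Emit:
jog_arm(deltas="40 0 0 3 0; 40 0 0 6 0; 40 0 0 6 0")

```text
clock: 5.25
tcp_pos: [0.5485, 0.0106, 0.0615]
eef_rot: [0.001, 0.703, 0.712, 0.0]
force: [-0.7, -0.6, -1.6]
grip_width: 0.575
gripper_force: 36.9
```

Emit:
jog_arm(deltas="40 0 0 2 0; 40 0 0 4 0; 40 0 0 4 0")

```text
clock: 5.62
tcp_pos: [0.5484, 0.0105, 0.0601]
eef_rot: [0.001, 0.703, 0.712, 0.001]
force: [-7.7, 0.5, 20.1]
grip_width: 0.573
gripper_force: 38.7
```

Emit:
jog_arm(deltas="40 0 -1 -2 0; 40 0 -1 -2 0; 85 0 -1 -2 0; 85 0 -1 -2 0; 85 0 -1 -2 0")

```text
clock: 6.25
tcp_pos: [0.5469, 0.0106, 0.0586]
eef_rot: [-0.0, 0.703, 0.712, -0.0]
force: [-0.5, 0.2, 0.6]
grip_width: 0.993
gripper_force: 0.0
```

Emit:
jog_arm(deltas="85 0 0 0 0; 85 0 0 -40 0; 85 0 0 -90 0; 85 0 0 -140 0; 85 0 0 -140 0")

```text
clock: 6.88
tcp_pos: [0.5497, 0.0102, 0.2034]
eef_rot: [0.004, 0.703, 0.712, 0.003]
force: [0.4, -0.6, -1.6]
grip_width: 0.99
gripper_force: 0.0
```

```bash
python3 - <<'E'
from h import *
go(.55,-.24,.22,90.7)
uu,vv=np.meshgrid(np.arange(512),np.arange(384))
m,p,d=snap('wrist','w3.png')
P=deproj(m,np.c_[uu.ravel(),vv.ravel()],d.ravel()).reshape(384,512,3)
M=(d>.05)&(P[...,2]>.055)&(P[...,2]<.083)&(abs(P[...,0]-.548)<.035)&(P[...,1]<.094)&(P[...,1]>-.08); q=P[M];print(cv2.minAreaRect(np.float32(q[:,:2]*1000)),q[:,2].max(),q[:,1].min(),q[:,1].max())
E
```

```text
now [0.5497 0.0102 0.2034] head 90.7 tilt [-0.001  0.009 -1.   ] delta [-250.2   -2.7  -16.3] turn 0.0 n 4.0126173178007045 t 6.875 F [ 0.4 -0.6 -1.6]
((547.5787963867188, 2.8325653076171875), (49.46309280395508, 165.88504028320312), 0.823359489440918) 0.08287869120086519 -0.07997540579291852 0.08593328387223836
```

View pics/w3.png

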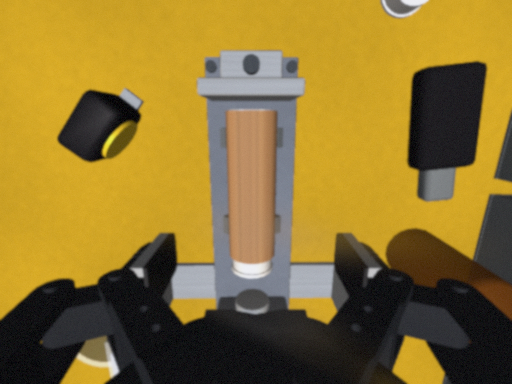

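The wrist view shows the tube lying in the cradle, with its closed end at (252,110) below the stop plate (row 90). The white plug is at (252,268) and the ram disc at (252,300).

```bash
python3 - <<'E'
from h import *
m=eyes.camera_model('wrist'); z=np.load('pics/w3.npz'); p,d=z['p'],z['d']
uu,vv=np.meshgrid(np.arange(512),np.arange(384))
P=deproj(m,np.c_[uu.ravel(),vv.ravel()],d.ravel()).reshape(384,512,3)
for v in range(262,314,3): print(v,P[v,252].round(4),p[v,252])
m=eyes.camera_model('top'); z=np.load('pics/t2.npz'); p,d=z['p'],z['d']
m,p,d=snap('top','t3.png')
cv2.imwrite('pics/t3c.png',cv2.resize(p[140:235,250:410][:,:,::-1],None,fx=5,fy=5,interpolation=cv2.INTER_CUBIC))
E
```

```text
262 [ 0.5466 -0.063   0.0776] [195 150 113]
265 [ 0.5466 -0.0677  0.0755] [233 231 234]
268 [ 0.5466 -0.072   0.0742] [239 240 243]
271 [ 0.5467 -0.0747  0.0754] [238 239 243]
274 [ 0.5467 -0.0787  0.0746] [216 217 221]
277 [ 0.5467 -0.0809  0.0767] [223 224 230]
280 [ 0.5469 -0.1283  0.011 ] [131 136 151]
283 [ 0.5469 -0.1331  0.0106] [124 131 144]
286 [ 0.5469 -0.1381  0.0099] [125 131 144]
289 [ 0.547  -0.1238  0.0365] [85 87 91]
292 [ 0.547  -0.1242  0.0418] [74 74 73]
295 [ 0.547  -0.1247  0.0468] [72 69 69]
298 [ 0.547  -0.1247  0.0523] [71 70 70]
301 [ 0.5471 -0.1252  0.0569] [74 73 71]
304 [ 0.5471 -0.1248  0.0625] [73 72 71]
307 [ 0.5471 -0.1247  0.0676] [79 80 78]
310 [ 0.5472 -0.1245  0.0727] [134 135 140]
313 [ 0.5472 -0.1281  0.073 ] [121 124 129]
```

```bash
cat >> h.py <<'E'
HUB=np.array([.5505,-.193])
def post(phi,r=.060): return HUB+r*np.array([np.cos(np.radians(phi)),np.sin(np.radians(phi))])
def seq(phis,z=.130,head=90.7,r=.060):
    for f in phis: print(f,end=' '); go(*post(f,r),z,head)
def spokes(save):
    m,p,d=snap('top',save); hsv=cv2.cvtColor(p,cv2.COLOR_RGB2HSV); M=(hsv[...,2]<85).astype(np.uint8)
    n,l,s,c=cv2.connectedComponentsWithStats(M); 
    for i in range(1,n):
        if 6<=s[i,4]<=40:
            q=onz(m,[c[i]],.12)[0,:2]-HUB; 
            if .085<np.hypot(*q)<.1: print('ball r %.3f ang %.1f'%(np.hypot(*q),np.degrees(np.arctan2(q[1],q[0]))))
E
python3 - <<'E'
from h import *
spokes('t4.png')
m=eyes.camera_model('top');print('bottle cap',onz(m,[[328,116],[328,121]],.19))
go(*post(-140),.215,90.7)
E
```

```text
ball r 0.094 ang -19.6
ball r 0.093 ang -109.7
bottle cap [[ 0.74894968 -0.07245852  0.19      ]
 [ 0.73401669 -0.07195759  0.19      ]]
now [0.5464 0.0107 0.198 ] head 90.7 tilt [ 0.    -0.001 -1.   ] delta [-241.7  -44.9  -17. ] turn 0.0 n 3.9423955646100293 t 7.025 F [ 0.1  0.2 -0.6]
```

Emit:
jog_arm(deltas="0 -20 0 -17 0; 0 -80 -15 -17 0; 0 -140 -30 -17 0; 0 -200 -40 -17 0; 0 -242 -45 -17 0")

```text
clock: 7.65
tcp_pos: [0.5034, -0.2338, 0.2137]
eef_rot: [-0.002, 0.703, 0.711, -0.0]
force: [0.7, 0.2, -0.6]
grip_width: -0.001
gripper_force: 0.0
```

Emit:
jog_arm(deltas="0 0 0 0 0; 0 0 0 25 0; 0 0 0 50 0; 0 0 0 70 0; 0 0 0 70 0")

```text
clock: 8.28
tcp_pos: [0.5032, -0.2297, 0.1429]
eef_rot: [-0.003, 0.702, 0.712, -0.0]
force: [0.0, 0.3, -0.4]
grip_width: 0.002
gripper_force: 0.0
```

```bash
python3 - <<'E'
from h import *
seq([-140,-130,-110,-90,-70,-50,-40])
E
```

```text
-140 now [ 0.5032 -0.2297  0.1429] head 90.8 tilt [ 0.004 -0.005 -1.   ] delta [-1.9  1.4 12.9] turn 0.1 n 0.21023219498963844 t 8.275 F [ 0.   0.3 -0.4]
-130 now [ 0.5032 -0.2297  0.1429] head 90.8 tilt [ 0.004 -0.005 -1.   ] delta [-9.4  8.7 12.9] turn 0.1 n 0.29029272285782826 t 8.275 F [ 0.   0.3 -0.4]
-110 now [ 0.5032 -0.2297  0.1429] head 90.8 tilt [ 0.004 -0.005 -1.   ] delta [-20.1  26.6  12.7] turn 0.1 n 0.5704665239329652 t 8.275 F [ 0.   0.3 -0.4]
-90 now [ 0.5032 -0.2297  0.1429] head 90.8 tilt [ 0.004 -0.005 -1.   ] delta [-24.   47.   12.6] turn 0.1 n 0.8685467336620291 t 8.275 F [ 0.   0.3 -0.4]
-70 now [ 0.5032 -0.2297  0.1429] head 90.8 tilt [ 0.004 -0.005 -1.   ] delta [-20.7  67.6  12.5] turn 0.1 n 1.148632807151536 t 8.275 F [ 0.   0.3 -0.4]
-50 now [ 0.5032 -0.2297  0.1429] head 90.8 tilt [ 0.004 -0.005 -1.   ] delta [-10.5  85.8  12.5] turn 0.1 n 1.3972252323773564 t 8.275 F [ 0.   0.3 -0.4]
-40 now [ 0.5032 -0.2297  0.1429] head 90.8 tilt [ 0.004 -0.005 -1.   ] delta [-3.2 93.3 12.4] turn 0.1 n 1.5067699654288897 t 8.275 F [ 0.   0.3 -0.4]
```

Emit:
jog_arm(deltas="0 -2 1 13 0; 0 -9 9 13 0; 0 -15 17 13 0; 0 -20 27 13 0; 0 -23 37 13 0")

```text
clock: 8.9
tcp_pos: [0.543, -0.2551, 0.133]
eef_rot: [0.0, 0.703, 0.711, -0.0]
force: [-2.6, 0.5, 0.0]
grip_width: 0.002
gripper_force: 1.0
```

```bash
python3 - <<'E'
from h import *
seq([-100,-90,-80,-70,-60,-50,-40,-30])
spokes('t5.png')
E
```

```text
-100 now [ 0.543  -0.2551  0.133 ] head 90.7 tilt [-0.  0. -1.] delta [ 3.1 -2.9  3. ] turn 0.0 n 0.08200711559709907 t 8.9 F [-2.6  0.5  0. ]
-90 now [ 0.543  -0.2551  0.133 ] head 90.7 tilt [-0.  0. -1.] delta [2.  7.6 3. ] turn 0.0 n 0.13376767310696927 t 8.9 F [-2.6  0.5  0. ]
-80 now [ 0.543  -0.2551  0.133 ] head 90.7 tilt [-0.  0. -1.] delta [ 2.8 18.   3. ] turn 0.0 n 0.2950373755843724 t 8.9 F [-2.6  0.5  0. ]
-70 now [ 0.543  -0.2551  0.133 ] head 90.7 tilt [-0.  0. -1.] delta [ 5.4 28.1  3. ] turn 0.0 n 0.46052553456542616 t 8.9 F [-2.6  0.5  0. ]
-60 now [ 0.543  -0.2551  0.133 ] head 90.7 tilt [-0.  0. -1.] delta [ 9.7 37.7  3. ] turn 0.0 n 0.6238627718017252 t 8.9 F [-2.6  0.5  0. ]
-50 now [ 0.543  -0.2551  0.133 ] head 90.7 tilt [-0.  0. -1.] delta [15.6 46.3  3. ] turn 0.0 n 0.7829612324352754 t 8.9 F [-2.6  0.5  0. ]
-40 now [ 0.543  -0.2551  0.133 ] head 90.7 tilt [-0.  0. -1.] delta [22.9 53.8  2.9] turn 0.0 n 0.9363512180545163 t 8.9 F [-2.6  0.5  0. ]
-30 now [ 0.543  -0.2551  0.133 ] head 90.7 tilt [-0.  0. -1.] delta [31.4 59.9  2.9] turn 0.0 n 1.082759222565941 t 8.9 F [-2.6  0.5  0. ]
ball r 0.092 ang -168.1
```

Emit:
jog_arm(deltas="0 3 18 2 0; 0 5 28 2 0; 0 10 38 2 0; 0 19 50 2 0; 0 31 60 2 0")

```text
clock: 9.57
tcp_pos: [0.6027, -0.2223, 0.1308]
eef_rot: [0.0, 0.703, 0.711, -0.0]
force: [-1.3, -1.4, 0.7]
grip_width: -0.001
gripper_force: 0.9
```

```bash
python3 - <<'E'
from h import *
seq([-30])
spokes('t6.png')
E
```

```text
-30 now [ 0.6027 -0.2223  0.1308] head 90.7 tilt [-0.  0. -1.] delta [-0.7 -0.2  0.8] turn 0.0 n 0.017455758750680818 t 9.575 F [-1.3 -1.4  0.7]
```

Emit:
jog_arm(deltas="0 -6 -6 0 0; 0 -6 -6 -40 0; 0 -8 -20 -60 0; 0 -17 -60 -60 0; 0 -17 -92 -60 0")

```text
clock: 10.25
tcp_pos: [0.5082, -0.2417, 0.1913]
eef_rot: [0.001, 0.703, 0.711, 0.0]
force: [-1.0, -0.4, 0.3]
grip_width: -0.001
gripper_force: 0.0
```

```bash
python3 - <<'E'
from h import *
spokes('t7.png')
seq([-135,-128])
E
```

```text
ball r 0.093 ang -9.4
-135 now [ 0.5042 -0.2407  0.1909] head 90.6 tilt [ 0.001 -0.004 -1.   ] delta [ 5.1  4.1 60.9] turn -0.1 n 0.9806696636667734 t 10.3 F [-5.   1.8 -1. ]
-128 now [ 0.5042 -0.2407  0.1909] head 90.6 tilt [ 0.001 -0.004 -1.   ] delta [ 0.2  9.6 60.9] turn -0.1 n 0.9865516702649711 t 10.3 F [-5.   1.8 -1. ]
```

Emit:
jog_arm(deltas="0 2 3 20 0; 0 2 3 45 0; 0 2 3 60 0; 0 2 3 60 0")

```text
clock: 10.8
tcp_pos: [0.5119, -0.2385, 0.1298]
eef_rot: [-0.001, 0.703, 0.711, -0.0]
force: [-0.0, 1.0, 0.9]
grip_width: -0.005
gripper_force: 0.0
```

```bash
python3 - <<'E'
from h import *
seq([-120,-110,-100,-90,-80,-70,-60,-50,-40,-30])
E
```

```text
-120 now [ 0.5119 -0.2385  0.1298] head 90.7 tilt [ 0.001 -0.002 -1.   ] delta [-6.5  8.5 -0.2] turn 0.0 n 0.1718939769609198 t 10.8 F [-0.   1.   0.9]
-110 now [ 0.5119 -0.2385  0.1298] head 90.7 tilt [ 0.001 -0.002 -1.   ] delta [-11.1  18.   -0.3] turn 0.0 n 0.33745430553914374 t 10.8 F [-0.   1.   0.9]
-100 now [ 0.5119 -0.2385  0.1298] head 90.7 tilt [ 0.001 -0.002 -1.   ] delta [-13.9  28.   -0.3] turn 0.0 n 0.5004783274443111 t 10.8 F [-0.   1.   0.9]
-90 now [ 0.5119 -0.2385  0.1298] head 90.7 tilt [ 0.001 -0.002 -1.   ] delta [-14.9  38.4  -0.3] turn 0.0 n 0.6597017246712584 t 10.8 F [-0.   1.   0.9]
-80 now [ 0.5119 -0.2385  0.1298] head 90.7 tilt [ 0.001 -0.002 -1.   ] delta [-14.1  48.9  -0.3] turn 0.0 n 0.8139078419555007 t 10.8 F [-0.   1.   0.9]
-70 now [ 0.5119 -0.2385  0.1298] head 90.7 tilt [ 0.001 -0.002 -1.   ] delta [-11.6  59.   -0.3] turn 0.0 n 0.961921423338693 t 10.8 F [-0.   1.   0.9]
-60 now [ 0.5119 -0.2385  0.1298] head 90.7 tilt [ 0.001 -0.002 -1.   ] delta [-7.3 68.5 -0.4] turn 0.0 n 1.102615275362852 t 10.8 F [-0.   1.   0.9]
-50 now [ 0.5119 -0.2385  0.1298] head 90.7 tilt [ 0.001 -0.002 -1.   ] delta [-1.4 77.2 -0.4] turn 0.0 n 1.2349182668822565 t 10.8 F [-0.   1.   0.9]
-40 now [ 0.5119 -0.2385  0.1298] head 90.7 tilt [ 0.001 -0.002 -1.   ] delta [ 5.9 84.7 -0.4] turn 0.0 n 1.3578232859528916 t 10.8 F [-0.   1.   0.9]
-30 now [ 0.5119 -0.2385  0.1298] head 90.7 tilt [ 0.001 -0.002 -1.   ] delta [14.4 90.8 -0.4] turn 0.0 n 1.4703948257993058 t 10.8 F [-0.   1.   0.9]
```

Emit:
jog_arm(deltas="0 -6 8 0 0; 0 -11 18 0 0; 0 -14 28 0 0; 0 -15 38 0 0; 0 -14 49 0 0")

```text
clock: 11.42
tcp_pos: [0.5629, -0.2523, 0.1306]
eef_rot: [-0.0, 0.703, 0.712, -0.0]
force: [-3.0, -0.6, -0.1]
grip_width: 0.0
gripper_force: 0.9
```

Emit:
jog_arm(deltas="0 1 5 0 0; 0 3 10 0 0; 0 5 15 0 0; 0 8 20 0 0; 0 10 23 0 0")

```text
clock: 12.05
tcp_pos: [0.5854, -0.2418, 0.1308]
eef_rot: [0.0, 0.703, 0.712, -0.0]
force: [-1.6, -0.8, -0.2]
grip_width: -0.001
gripper_force: 0.9
```

```bash
python3 - <<'E'
from h import *
seq([-40,-35,-30,-25,-20])
spokes('t8.png')
E
```

```text
-40 now [ 0.5854 -0.2418  0.1308] head 90.7 tilt [-0.  0. -1.] delta [10.1 11.2  0.8] turn 0.0 n 0.24220957722660832 t 12.05 F [-1.6 -0.8 -0.2]
-35 now [ 0.5854 -0.2418  0.1308] head 90.7 tilt [-0.  0. -1.] delta [14.2 14.5  0.8] turn 0.0 n 0.32495870099960505 t 12.05 F [-1.6 -0.8 -0.2]
-30 now [ 0.5854 -0.2418  0.1308] head 90.7 tilt [-0.  0. -1.] delta [18.6 17.3  0.8] turn 0.0 n 0.40712926308198116 t 12.05 F [-1.6 -0.8 -0.2]
-25 now [ 0.5854 -0.2418  0.1308] head 90.7 tilt [-0.  0. -1.] delta [23.2 19.8  0.8] turn 0.0 n 0.48854466911330047 t 12.05 F [-1.6 -0.8 -0.2]
-20 now [ 0.5854 -0.2418  0.1308] head 90.7 tilt [-0.  0. -1.] delta [28.  21.9  0.8] turn 0.0 n 0.5690414309163959 t 12.05 F [-1.6 -0.8 -0.2]
```

Emit:
jog_arm(deltas="0 3 4 0 0; 0 6 8 0 0; 0 10 11 0 0; 0 14 14 0 0; 0 18 17 0 0")

```text
clock: 12.72
tcp_pos: [0.6021, -0.2235, 0.1308]
eef_rot: [0.0, 0.703, 0.712, -0.0]
force: [-1.2, -1.2, -0.2]
grip_width: 0.002
gripper_force: 1.0
```

Emit:
jog_arm(deltas="0 -6 -6 0 0; 0 -6 -6 -40 0; 0 -8 -20 -60 0; 0 -17 -60 -60 0; 0 -17 -92 -60 0")

```text
clock: 13.35
tcp_pos: [0.5085, -0.2425, 0.1913]
eef_rot: [0.001, 0.703, 0.711, 0.0]
force: [-0.4, -0.2, 0.6]
grip_width: 0.002
gripper_force: 0.0
```

```bash
python3 - <<'E'
from h import *
spokes('t9.png')
seq([-135,-128])
E
```

```text
ball r 0.093 ang -13.1
-135 now [ 0.5045 -0.2415  0.1909] head 90.6 tilt [ 0.001 -0.003 -1.   ] delta [ 6.   3.8 60.9] turn -0.1 n 0.9815473380843672 t 13.4 F [-4.8  1.7 -0.8]
-128 now [ 0.5045 -0.2415  0.1909] head 90.6 tilt [ 0.001 -0.003 -1.   ] delta [ 1.1  9.3 60.9] turn -0.1 n 0.9859375559550372 t 13.4 F [-4.8  1.7 -0.8]
```

Emit:
jog_arm(deltas="0 4 1 20 0; 0 4 1 45 0; 0 4 1 60 0; 0 4 1 60 0")

```text
clock: 13.9
tcp_pos: [0.51, -0.2375, 0.1298]
eef_rot: [-0.001, 0.703, 0.712, -0.0]
force: [0.6, 0.8, 0.9]
grip_width: -0.002
gripper_force: 0.0
```

```bash
python3 - <<'E'
from h import *
seq([-125,-120,-115,-110])
E
```

```text
-125 now [ 0.51   -0.2375  0.1298] head 90.7 tilt [ 0.001 -0.002 -1.   ] delta [-4.7  6.  -0.2] turn 0.0 n 0.12199259652354545 t 13.9 F [0.6 0.8 0.9]
-120 now [ 0.51   -0.2375  0.1298] head 90.7 tilt [ 0.001 -0.002 -1.   ] delta [-7.6 10.4 -0.3] turn 0.0 n 0.20552926089174664 t 13.9 F [0.6 0.8 0.9]
-115 now [ 0.51   -0.2375  0.1298] head 90.7 tilt [ 0.001 -0.002 -1.   ] delta [-10.1  15.   -0.3] turn 0.0 n 0.2886923343054845 t 13.9 F [0.6 0.8 0.9]
-110 now [ 0.51   -0.2375  0.1298] head 90.7 tilt [ 0.001 -0.002 -1.   ] delta [-12.1  19.8  -0.3] turn 0.0 n 0.3713116624772913 t 13.9 F [0.6 0.8 0.9]
```

Emit:
jog_arm(deltas="0 -4 5 0 0; 0 -7 10 0 0; 0 -10 15 0 0; 0 -12 19 0 0; 0 -13 22 0 0")

```text
clock: 14.52
tcp_pos: [0.5333, -0.2507, 0.1307]
eef_rot: [-0.0, 0.703, 0.712, -0.0]
force: [-1.8, 1.6, 0.8]
grip_width: -0.002
gripper_force: 1.1
```

Emit:
jog_arm(deltas="0 -1 3 0 0; 0 -1 6 0 0; 0 -2 9 0 0")

```text
clock: 14.9
tcp_pos: [0.5409, -0.2519, 0.1303]
eef_rot: [-0.002, 0.703, 0.712, -0.001]
force: [-5.8, 2.3, 2.1]
grip_width: 0.001
gripper_force: 2.7
```

```bash
python3 - <<'E'
from h import *
seq([-100,-95,-90,-85,-80,-75,-70])
spokes('t10.png')
E
```

```text
-100 now [ 0.5409 -0.2519  0.1303] head 90.7 tilt [ 0.001 -0.003 -1.   ] delta [-0.2 -0.9  0.3] turn 0.0 n 0.015041885284050677 t 14.9 F [-5.8  2.3  2.1]
-95 now [ 0.5409 -0.2519  0.1303] head 90.7 tilt [ 0.001 -0.003 -1.   ] delta [-1.   4.3  0.3] turn 0.0 n 0.07120159337756173 t 14.9 F [-5.8  2.3  2.1]
-90 now [ 0.5409 -0.2519  0.1303] head 90.7 tilt [ 0.001 -0.003 -1.   ] delta [-1.3  9.6  0.3] turn 0.0 n 0.15432133364625406 t 14.9 F [-5.8  2.3  2.1]
-85 now [ 0.5409 -0.2519  0.1303] head 90.7 tilt [ 0.001 -0.003 -1.   ] delta [-1.1 14.8  0.3] turn 0.0 n 0.23731796350572007 t 14.9 F [-5.8  2.3  2.1]
-80 now [ 0.5409 -0.2519  0.1303] head 90.7 tilt [ 0.001 -0.003 -1.   ] delta [-0.5 20.   0.3] turn 0.0 n 0.31990078390034954 t 14.9 F [-5.8  2.3  2.1]
-75 now [ 0.5409 -0.2519  0.1303] head 90.7 tilt [ 0.001 -0.003 -1.   ] delta [ 0.6 25.1  0.3] turn 0.0 n 0.4018892215409905 t 14.9 F [-5.8  2.3  2.1]
-70 now [ 0.5409 -0.2519  0.1303] head 90.7 tilt [ 0.001 -0.003 -1.   ] delta [ 2.1 30.1  0.2] turn 0.0 n 0.4831197954262133 t 14.9 F [-5.8  2.3  2.1]
ball r 0.098 ang -76.3
ball r 0.092 ang -169.3
```

Emit:
jog_arm(deltas="0 0 3 0 0; 0 -1 6 0 0; 0 -1 9 0 0; 0 -1 12 0 0; 0 -1 15 0 0")

```text
clock: 15.58
tcp_pos: [0.5556, -0.2529, 0.1299]
eef_rot: [-0.002, 0.703, 0.711, -0.001]
force: [-6.0, 0.1, -0.7]
grip_width: 0.0
gripper_force: 2.5
```

Emit:
jog_arm(deltas="0 0 2 0 0; 0 1 4 0 0")

```text
clock: 15.82
tcp_pos: [0.5597, -0.2522, 0.1299]
eef_rot: [-0.001, 0.703, 0.711, -0.001]
force: [-4.9, -0.3, -1.0]
grip_width: 0.004
gripper_force: 2.4
```

```bash
python3 - <<'E'
from h import *
seq([-80,-70,-60])
spokes('t11.png')
E
```

```text
-80 now [ 0.5597 -0.2522  0.1299] head 90.7 tilt [ 0.    -0.004 -1.   ] delta [ 0.1  1.2 -0.1] turn -0.0 n 0.01933093199259668 t 15.825 F [-4.9 -0.3 -1. ]
-70 now [ 0.5597 -0.2522  0.1299] head 90.7 tilt [ 0.    -0.004 -1.   ] delta [ 2.7 11.3 -0.2] turn -0.0 n 0.18628743891757624 t 15.825 F [-4.9 -0.3 -1. ]
-60 now [ 0.5597 -0.2522  0.1299] head 90.7 tilt [ 0.    -0.004 -1.   ] delta [ 7.  20.9 -0.2] turn -0.0 n 0.3519657719838741 t 15.825 F [-4.9 -0.3 -1. ]
```

Emit:
jog_arm(deltas="0 0 0 0 0; 0 0 0 0 0")

```text
clock: 16.12
tcp_pos: [0.56, -0.2521, 0.1299]
eef_rot: [-0.001, 0.703, 0.711, -0.001]
force: [-5.6, 0.1, -1.6]
grip_width: 0.002
gripper_force: 2.1
```

Emit:
jog_arm(deltas="0 -0.4 -3 0 0; 0 -0.4 -3 0 0; 0 -0.4 -3 0 0")

```text
clock: 16.5
tcp_pos: [0.559, -0.253, 0.1313]
eef_rot: [0.001, 0.703, 0.712, 0.0]
force: [0.7, -0.6, 0.0]
grip_width: -0.003
gripper_force: 0.0
```

Emit:
jog_arm(deltas="0 0.2 1.5 0 0; 0 0.4 3 0 0; 0 0.4 3 0 0")

```text
clock: 16.88
tcp_pos: [0.5606, -0.2524, 0.1309]
eef_rot: [-0.0, 0.703, 0.712, -0.001]
force: [-5.1, -1.6, 2.9]
grip_width: -0.003
gripper_force: 2.4
```

Emit:
jog_arm(deltas="0 0.2 1 0 0; 0 0.2 1 0 0; 0 0.2 1 0 0")

```text
clock: 17.25
tcp_pos: [0.5617, -0.2521, 0.1308]
eef_rot: [-0.0, 0.703, 0.712, -0.0]
force: [-4.8, -0.1, 3.1]
grip_width: -0.0
gripper_force: 2.4
```

Emit:
jog_arm(deltas="0 0.3 1.5 0 0; 0 0.6 3 0 0; 0 0.6 3 0 0")

```text
clock: 17.62
tcp_pos: [0.5647, -0.2512, 0.1305]
eef_rot: [-0.001, 0.703, 0.712, -0.0]
force: [-4.8, -0.9, 1.9]
grip_width: 0.002
gripper_force: 2.2
```

Emit:
jog_arm(deltas="0 0.4 1.5 0 0; 0 0.8 3 0 0; 0 0.8 3 0 0")

```text
clock: 18.0
tcp_pos: [0.5677, -0.2503, 0.1304]
eef_rot: [-0.001, 0.703, 0.712, -0.0]
force: [-4.3, -0.1, 1.2]
grip_width: -0.002
gripper_force: 2.1
```

Emit:
jog_arm(deltas="0 0.5 1.5 0 0; 0 1 3 0 0; 0 1 3 0 0")

```text
clock: 18.38
tcp_pos: [0.5707, -0.2493, 0.1303]
eef_rot: [-0.001, 0.703, 0.712, -0.0]
force: [-4.8, -1.3, 0.4]
grip_width: -0.001
gripper_force: 2.0
```

Emit:
jog_arm(deltas="0 0.6 1.5 0 0; 0 1.2 3 0 0; 0 1.2 3 0 0")

```text
clock: 18.75
tcp_pos: [0.5736, -0.2481, 0.1302]
eef_rot: [-0.001, 0.703, 0.712, -0.0]
force: [-5.1, -0.6, -0.1]
grip_width: -0.004
gripper_force: 2.0
```

Emit:
jog_arm(deltas="0 0.7 1.4 0 0; 0 1.4 2.8 0 0; 0 1.4 2.8 0 0")

```text
clock: 19.12
tcp_pos: [0.5765, -0.2467, 0.1302]
eef_rot: [-0.001, 0.703, 0.712, -0.0]
force: [-5.3, -1.5, -0.3]
grip_width: -0.0
gripper_force: 2.0
```

Emit:
jog_arm(deltas="0 0.8 1.4 0 0; 0 1.6 2.8 0 0; 0 1.6 2.8 0 0")

```text
clock: 19.5
tcp_pos: [0.5794, -0.2452, 0.1303]
eef_rot: [-0.0, 0.703, 0.712, -0.0]
force: [-4.8, -1.4, -1.5]
grip_width: 0.0
gripper_force: 2.0
```

Emit:
jog_arm(deltas="0 0.9 1.3 0 0; 0 1.8 2.6 0 0; 0 1.8 2.6 0 0")

```text
clock: 19.88
tcp_pos: [0.5822, -0.2435, 0.1304]
eef_rot: [-0.0, 0.703, 0.712, -0.0]
force: [-4.2, -2.1, -1.2]
grip_width: 0.001
gripper_force: 2.0
```

Emit:
jog_arm(deltas="0 1 1.3 0 0; 0 2 2.5 0 0; 0 2 2.5 0 0")

```text
clock: 20.25
tcp_pos: [0.5839, -0.2419, 0.1304]
eef_rot: [-0.0, 0.703, 0.711, -0.001]
force: [-6.4, -3.9, -1.1]
grip_width: -0.003
gripper_force: 3.3
```

Emit:
jog_arm(deltas="0 0.8 0.6 0 0; 0 1.6 1.2 0 0; 0 1.6 1.2 0 0")

```text
clock: 20.62
tcp_pos: [0.5843, -0.2413, 0.1304]
eef_rot: [-0.0, 0.703, 0.711, -0.002]
force: [-8.9, -6.7, -1.0]
grip_width: -0.0
gripper_force: 5.2
```

Emit:
jog_arm(deltas="0 0.8 0.6 0 0; 0 1.6 1.2 0 0; 0 1.6 1.2 0 0")

```text
clock: 21.0
tcp_pos: [0.5849, -0.2406, 0.1304]
eef_rot: [-0.0, 0.704, 0.711, -0.003]
force: [-11.7, -9.5, 0.0]
grip_width: -0.006
gripper_force: 7.0
```

Emit:
jog_arm(deltas="0 0.5 0.4 0 0; 0 0.9 0.6 0 0; 0 0.9 0.6 0 0")

```text
clock: 21.38
tcp_pos: [0.5851, -0.2404, 0.1304]
eef_rot: [-0.0, 0.704, 0.71, -0.004]
force: [-12.1, -10.8, -0.1]
grip_width: -0.0
gripper_force: 8.2
```

Emit:
jog_arm(deltas="0 -3 -2 0 0; 0 -9 -8 0 0; 0 -9 -10 -40 0; 0 -12 -34 -60 0; 0 -12 -34 -60 0")

```text
clock: 22.0
tcp_pos: [0.5553, -0.2504, 0.1937]
eef_rot: [0.003, 0.703, 0.711, 0.001]
force: [0.6, 0.4, 0.2]
grip_width: 0.002
gripper_force: 0.0
```

```bash
python3 - <<'E'
from h import *
spokes('t12.png')
seq([-88])
E
```

```text
ball r 0.094 ang -37.8
ball r 0.092 ang -127.6
-88 now [ 0.5552 -0.2501  0.1922] head 90.7 tilt [-0.001  0.005 -1.   ] delta [-2.8 -3.  62.2] turn 0.0 n 0.9968754116165691 t 22.05 F [0.8 0.7 0.5]
```

Emit:
jog_arm(deltas="0 -3 -3 20 0; 0 -3 -3 45 0; 0 -3 -3 62 0; 0 -3 -3 62 0")

```text
clock: 22.55
tcp_pos: [0.5503, -0.2518, 0.1265]
eef_rot: [-0.002, 0.702, 0.712, -0.0]
force: [-0.9, 0.2, 0.0]
grip_width: 0.002
gripper_force: 0.0
```

```bash
python3 - <<'E'
from h import *
seq([-100,-110,-120,-130,-140,-150,-160,-165])
E
```

```text
-100 now [ 0.5503 -0.2518  0.1265] head 90.8 tilt [ 0.002 -0.003 -1.   ] delta [ -0.1 -10.2  -3.5] turn 0.1 n 0.17266841148329448 t 22.55 F [-0.9  0.2  0. ]
-110 now [ 0.5503 -0.2518  0.1265] head 90.8 tilt [ 0.002 -0.003 -1.   ] delta [  2.7 -20.3  -3.4] turn 0.1 n 0.33199087901312746 t 22.55 F [-0.9  0.2  0. ]
-120 now [ 0.5503 -0.2518  0.1265] head 90.8 tilt [ 0.002 -0.003 -1.   ] delta [  7.2 -29.7  -3.4] turn 0.1 n 0.4922022509936204 t 22.55 F [-0.9  0.2  0. ]
-130 now [ 0.5503 -0.2518  0.1265] head 90.8 tilt [ 0.002 -0.003 -1.   ] delta [ 13.3 -38.2  -3.3] turn 0.1 n 0.6495672350233 t 22.55 F [-0.9  0.2  0. ]
-140 now [ 0.5503 -0.2518  0.1265] head 90.8 tilt [ 0.002 -0.003 -1.   ] delta [ 20.8 -45.5  -3.3] turn 0.1 n 0.8023604144402955 t 22.55 F [-0.9  0.2  0. ]
-150 now [ 0.5503 -0.2518  0.1265] head 90.8 tilt [ 0.002 -0.003 -1.   ] delta [ 29.5 -51.4  -3.3] turn 0.1 n 0.9492398770777036 t 22.55 F [-0.9  0.2  0. ]
-160 now [ 0.5503 -0.2518  0.1265] head 90.8 tilt [ 0.002 -0.003 -1.   ] delta [ 39.  -55.7  -3.2] turn 0.1 n 1.0890099989919606 t 22.55 F [-0.9  0.2  0. ]
-165 now [ 0.5503 -0.2518  0.1265] head 90.8 tilt [ 0.002 -0.003 -1.   ] delta [ 44.  -57.2  -3.2] turn 0.1 n 1.1558811776269773 t 22.55 F [-0.9  0.2  0. ]
```

Emit:
jog_arm(deltas="0 0 -10 -2 0; 0 3 -20 -2 0; 0 7 -30 -2 0; 0 13 -38 -2 0; 0 21 -46 -2 0")

```text
clock: 23.18
tcp_pos: [0.5044, -0.2322, 0.1313]
eef_rot: [0.001, 0.703, 0.711, 0.0]
force: [2.7, -0.7, 0.1]
grip_width: -0.002
gripper_force: 0.9
```

Emit:
jog_arm(deltas="0 4 -3 0 0; 0 9 -6 0 0; 0 14 -8 0 0; 0 19 -10 0 0; 0 22 -11 0 0")

```text
clock: 23.8
tcp_pos: [0.4932, -0.2101, 0.1307]
eef_rot: [-0.0, 0.703, 0.712, -0.0]
force: [1.8, -2.5, 0.2]
grip_width: 0.0
gripper_force: 0.9
```

Emit:
jog_arm(deltas="0 -5 3 0 0; 0 -8 4 -30 0; 0 -10 0 -70 0; 0 -20 -60 -120 0; 0 -30 -110 -120 0")

```text
clock: 24.42
tcp_pos: [0.3861, -0.2426, 0.2529]
eef_rot: [0.002, 0.702, 0.712, 0.0]
force: [-0.0, -2.0, -0.3]
grip_width: -0.0
gripper_force: 0.0
```

```bash
python3 - <<'E'
from h import *
spokes('t13.png'); go(.35,-.3,.3,90)
m,p,d=snap('top','t14.png')
cv2.imwrite('pics/t14c.png',cv2.resize(p[100:260,120:420][:,:,::-1],None,fx=2.6,fy=2.6,interpolation=cv2.INTER_CUBIC))
E
```

```text
ball r 0.094 ang -0.6
ball r 0.093 ang -89.6
ball r 0.092 ang -178.8
now [ 0.3791 -0.2419  0.2527] head 90.6 tilt [-0.001 -0.004 -1.   ] delta [-57.8 -29.9 -47.1] turn 0.6 n 1.2860745463501224 t 24.475 F [-6.8  2.2 -0.5]
```

View pics/t14c.png

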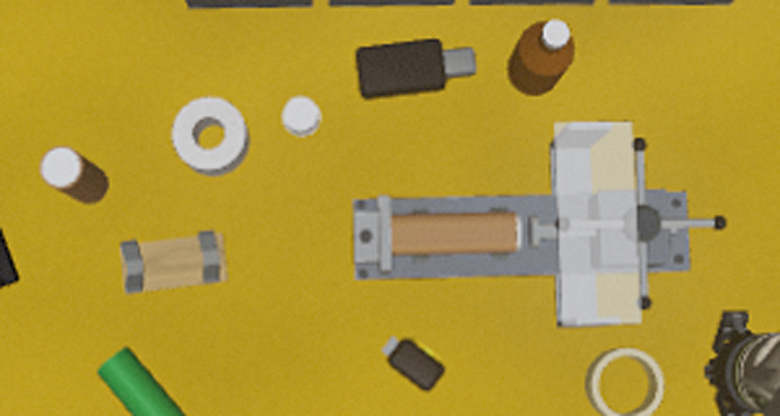

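The top view shows the tube against the back stop at x 390 px, with the plug at 520. The ram face at 530 stands clear of it, and the other items have not moved. The capstan went back 51°, which is 13.4 mm of ram travel.

Emit:
jog_arm(deltas="0 0 0 0 0; 0 0 0 0 0; 0 0 0 0 0")

```text
clock: 24.9
tcp_pos: [0.3863, -0.2412, 0.2498]
eef_rot: [-0.001, 0.702, 0.712, 0.0]
force: [-0.4, -0.7, 0.0]
grip_width: 0.001
gripper_force: 0.0
```

```bash
python3 - <<'E'
from h import *
print(arm.close_job())
E
```

```text
the job is handed in; nothing more can be done
None
```

The job is handed in at 24.9 s: the tube lies in the cradle against the back stop, the plug was pressed home to a firm stop at an estimated 56 N, and the ram was wound back about 13 mm by capstan angle.

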